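# Make up two sample kits for the particle analyser

## Task

Make up the two measurement kits from the stock on the bench. The red-capped vial, the green-lidded square cell and the yellow-lidded canister go into the blue tray, and the amber bottle with the white cap and the black-lidded jar go into the orange tray, each standing upright on the floor of a compartment of its own (any compartment of the right tray). Do not tip any container over, and leave the blue-capped vial and the blue-lidded jar standing where they are.

Things in the scene. Friction and masses are not known exactly. Their poses are not given: they have to be found in the camera images.
- vial_red: Clear glass vial with a RED cap: straight round body 30 mm in diameter up to 44 mm, cap 28 mm in diameter, 58 mm tall in all. Origin: centre of its underside; z up. Loose, upright on the bench at the start.
- cell_green: Square white plastic sample cell with a GREEN lid: body 28 x 28 mm (sides along its x and y) up to 43 mm, lid 26.5 mm square, 52 mm tall in all. Origin: centre of its underside; z up. Loose, upright on the bench at the start.
- can_yellow: Round steel canister with a YELLOW lid: body 32 mm in diameter up to 40 mm, lid 31 mm in diameter, 48 mm tall in all. Origin: centre of its underside; z up. Loose, upright on the bench at the start.
- bottle_amber: Brown (amber) bottle with a WHITE cap: straight round body 32 mm in diameter up to 46 mm, then a shoulder and a cap 21 mm in diameter, 68 mm tall in all. Origin: centre of its underside; z up. Loose, upright on the bench at the start.
- jar_black: White round jar with a BLACK lid: body 32 mm in diameter up to 42 mm, lid 25 mm in diameter, 52 mm tall in all. Origin: centre of its underside; z up. Loose, upright on the bench at the start.
- vial_blue: Clear glass vial with a BLUE cap, otherwise like the red-capped one (30 mm in diameter, 58 mm tall). Belongs to no kit; stays where it is. Origin: centre of its underside; z up. Loose, upright on the bench at the start.
- jar_blue: White round jar with a BLUE lid, otherwise like the black-lidded one (32 mm in diameter, 52 mm tall). Belongs to no kit; stays where it is. Origin: centre of its underside; z up. Loose, upright on the bench at the start.
- tray_blue: Blue kit tray, 58 mm (x) by 166 mm (y), with THREE open compartments in a row, each 50 x 50 mm inside, their centres at y = -54, 0 and +54 mm of the tray's frame (x = 0). Walls 4 mm thick and 12 mm high, floor 3 mm thick (its top 3 mm above the bench). Origin: centre of the underside; y runs along the row, z up. Fixed to the bench.
- tray_orange: Orange kit tray, 58 mm (x) by 112 mm (y), with TWO open compartments in a row, each 50 x 50 mm inside, their centres at y = -27 and +27 mm of the tray's frame (x = 0). Walls 4 mm thick and 12 mm high, floor 3 mm thick (its top 3 mm above the bench). Origin: centre of the underside; y runs along the row, z up. Fixed to the bench.
Things that resemble listed ones, but are neither listed nor needed, are in the scene too. Several things look just like the can_yellow: the one meant starts farthest to the robot's right.

How it is judged:
By the outcome, as a careful person would: the job done as asked, in the order asked, and still so for the second after the job is handed in, with the robot touching nothing.
It also fails if it takes over 128 s, if anything falls off the work surface, if the arm or the gripper's body presses on something with over 40 N, if the wrist force passes 120 N, or if a joint passes its speed limit or range.

## Robot

A 6-joint arm with a two-finger parallel gripper is mounted at the origin on the work surface. World frame = base frame: x ahead of the robot, y to its left, z up, the work surface at z = 0. Lengths are in m, angles in rad, forces in N, time in s.
With the tool pointing down it reaches from about 0.275 to 0.975 m from the base axis. Payload 8.4 kg.
Tool frame: the origin (TCP) lies on the centre line of the jaws, within the pads' length; the fingertips stand 17 mm ahead of it and the grasp point (between the pads) lies 2 mm behind it; x points along the fingers, y is the direction in which the jaws open and shut, and the axes are right-handed (so a half turn about x gives the same grasp; the last joint's range is limited). The gripper opens to 92 mm and grips with 3 to 60 N. Pads are 20 mm wide; open, the fingers measure 128 mm over their backs; the gripper's body (75 mm by 189 mm) begins 69 mm behind the grasp point.
Start: joints at [1.224, 0.353, 1.633, -0, 1.155, -0.002], TCP at [0.211, 0.588, 0.232] pointing down, gripper open.
Joint ranges: [-2.63, 2.63], [-0.92, 2.1], [0.06, 2.66], [-1.3, 4.44], [0, 2.69], [-3.02, 3.02]. Speed limits (rad/s): [2.22, 2.22, 2.79, 3.14, 3.14, 3.14].

## Interface

Orientations are given as a unit quaternion [w, x, y, z].
In Python, from cell import arm gives the robot as it stands. The module is installed in compiled form; this text tells all that it offers.
- The arm moves only by the tool carry_out, never from a script. Its argument "commands" is text: rows parted by semicolons, each of 7 numbers parted by spaces: the shift along the tool's x, y, z in m, then the turn, a rotation vector about the tool's x, y, z in rad, then the opening, from 0 (shut) to 1 (fully open). In form: tx ty tz rx ry rz jaw; .... A call has 1 to 12 rows; each row is the pose to reach, as a shift and turn from the pose commanded when the call began, along the tool's axes at that moment; what a row does not reach only later rows make up. A row lasts 1/10 s, in which the tool goes at most 50 mm and 8.59 degrees, less where a joint would pass 70% of its speed; a pose out of reach is approached as far as the arm can. A call with a gripper value outside its range is refused whole. The fingers move at their own pace and stop on an object; "newtons" is the grip in N (left out, the last holds). Time passes only in rows, so rows that repeat a pose let the fingers close. It gives the time, the measured TCP pose, the force and the opening at its end, in the units of the state.
- arm.get_state(): the state, without advancing time (a new reading comes with each control period).
- arm.read_camera(name): name is "side" or "top" or "wrist"; returns a dict with "pixels" (384x512x3 uint8, red, green, blue), "fovy" (degrees; the focal length in pixels is half the picture's height over the tangent of half this angle, whatever the lens; pixels are square), "cx", "cy" (the principal point, pixels), "world_from_camera" (4x4, takes a point from camera to world coordinates). Camera axes: x right, y down, z forward; pixel columns grow to the right and rows downward; lengths in m; the calibration is good to about 2 mm. A picture is of the moment at which its call begins. There is no depth.
- arm.close_job(): hands the job in, once; it reports no verdict.
The state is a dict: "time_s": time; "q": joint angles; "joint_vel": joint speeds; "effort": joint torques, N m; "tcp_pos": TCP position; "orientation": TCP orientation; "force": force on the tool from outside, world axes, zero at the start; "torque": the same for the moment, N m; "finger_gap": finger opening in m.
Only numpy, scipy, OpenCV 4.12 (cv2) and the standard library are available. Lean on these libraries where they do the work, as an engineer would, in place of code of your own. Each camera call takes 0.05 s, during which the arm holds its last target.

## Working session

There is one attempt and no reset: what is moved stays moved. The work goes in short steps, Python scripts to look and compute and a tool call to move; the robot and the scene stay as the last step left them, time stands still between calls to the robot, and variables do not carry over. Pictures are saved under pics/ and viewed, and the job is handed in when it is done.

Besides the shell and the picture viewer there is one more tool, called after ">>>" as a command line: name --argument value ..., lists and objects as JSON in quotes. carry_out: Moves the arm, as the interface text tells. Its arguments: {"type":"object","properties":{"commands":{"type":"string"},"newtons":{"type":"number"}},"required":["commands"]}

```bash
mkdir -p pics; ls; cat > h.py <<'E'
import numpy as np, cv2
from cell import arm
def grab(n,f=None):
    c=arm.read_camera(n)
    if f: cv2.imwrite('pics/'+f+'.png',cv2.cvtColor(c['pixels'],cv2.COLOR_RGB2BGR))
    return c
def foc(c): return c['pixels'].shape[0]/2/np.tan(np.radians(c['fovy'])/2)
def ray(c,u,v):
    T=np.array(c['world_from_camera']); f=foc(c)
    d=T[:3,:3]@np.array([(u-c['cx'])/f,(v-c['cy'])/f,1]); return T[:3,3],d
def onz(c,u,v,z):
    o,d=ray(c,u,v); return o+d*(z-o[2])/d[2]
def proj(c,p):
    T=np.array(c['world_from_camera']); q=T[:3,:3].T@(np.array(p)-T[:3,3]); f=foc(c)
    return q[0]/q[2]*f+c['cx'],q[1]/q[2]*f+c['cy']
E
python3 - <<'E'
from h import *
np.set_printoptions(precision=4,suppress=True)
for n in ['side','top','wrist']:
    c=grab(n,n+'0'); print(n,c['fovy'],c['cx'],c['cy']); print(np.array(c['world_from_camera']))
s=arm.get_state(); print(s)
E
```

```text
pics
side 45.8089673356365 258.007215892485 179.0715944064854
[[ 0.7913 -0.3456  0.5043  0.023 ]
 [-0.6112 -0.429   0.6651 -0.6477]
 [-0.0135 -0.8346 -0.5507  0.5823]
 [ 0.      0.      0.      1.    ]]
top 48.24723128142731 260.9032301123136 188.0024006856175
[[ 0.1339 -0.9687  0.2088  0.3048]
 [-0.991  -0.132   0.0233 -0.0198]
 [ 0.005  -0.21   -0.9777  1.1682]
 [ 0.      0.      0.      1.    ]]
wrist 60.88436440225999 252.65879094815415 195.9476628016764
[[ 0.3377  0.9115  0.2347  0.1453]
 [ 0.9413 -0.3267 -0.0854  0.6119]
 [-0.0012  0.2498 -0.9683  0.3847]
 [ 0.      0.      0.      1.    ]]
{'time_s': 0.15, 'q': array([ 1.2236,  0.3535,  1.6339, -0.    ,  1.1552, -0.0024]), 'joint_vel': array([-0.0024, -0.0037, -0.0037, -0.0002, -0.0002, -0.0004]), 'effort': array([ -0.0005, -59.4204, -33.4469,   0.0696,   0.0205,  -0.0001]), 'tcp_pos': array([0.2111, 0.5879, 0.231 ]), 'orientation': array([ 0.6966,  0.1209,  0.6967, -0.1217]), 'force': array([ 0.1748, -0.8818,  0.0582]), 'torque': array([-0.0007, -0.0038,  0.024 ]), 'finger_gap': 0.09161197074315972}
```

View pics/top0.png

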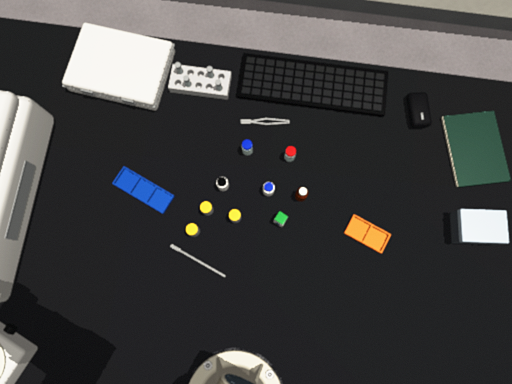

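View pics/side0.png

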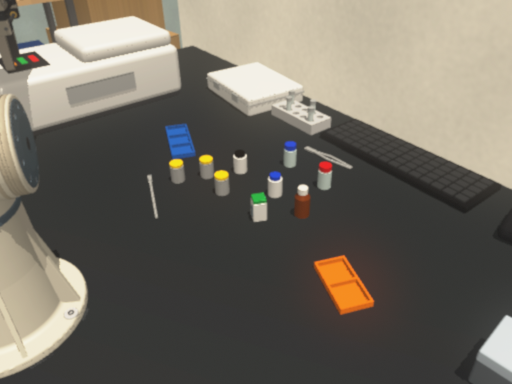

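View pics/wrist0.png

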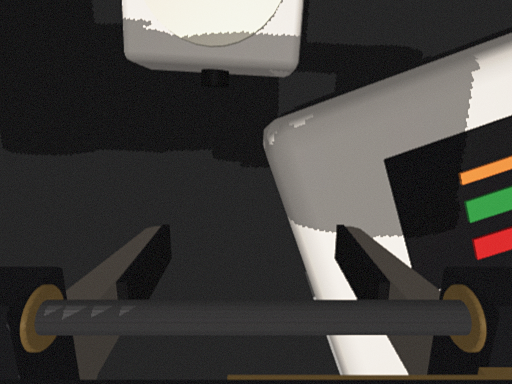

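The top view shows yellow lids at (206,208), (235,215) and (192,230), red at (290,153), green at (281,218), the white-capped amber bottle at (303,193), the black lid at (222,184), and blue lids at (247,147) and (269,187). The trays are at (143,190) and (368,233). Look-alikes are the three yellow canisters, the two vials and the two jars. Next I'll measure each one in both views.

```bash
cat > meas.py <<'E'
from h import *
np.set_printoptions(precision=4,suppress=True)
HS={'red':([(0,8),(172,180)],58,44),'green':([(50,75)],52,43),'yellow':([(24,34)],48,40),'blue':([(112,128)],None,None)}
def blobs(c,rngs,smin=150,vmin=80,amin=12):
    h=cv2.cvtColor(c['pixels'],cv2.COLOR_RGB2HSV); m=np.zeros(h.shape[:2],np.uint8)
    for a,b in rngs: m|=cv2.inRange(h,(a,smin,vmin),(b,255,255))
    n,l,st,ce=cv2.connectedComponentsWithStats(m)
    return [(ce[i],st[i]) for i in range(1,n) if st[i,4]>=amin],l
if __name__=='__main__':
    T=grab('top');S=grab('side')
    for k,(r,ht,hb) in HS.items():
        for nm,c in(('top',T),('side',S)):
            for ce,st in blobs(c,r)[0]:
                zs=[ht,hb] if ht else [58,52,12]
                print(k,nm,ce.round(1),st, onz(c,*ce,(ht-3 if nm=='top' else (ht+hb)/2)/1000) if ht else [onz(c,*ce,z/1000)[:2] for z in (55,49,12)])
    for n,c,box in(('top',T,(100,130,400,260)),('side',S,(140,120,400,320))):
        x0,y0,x1,y1=box
        im=cv2.cvtColor(c['pixels'][y0:y1,x0:x1],cv2.COLOR_RGB2BGR); k=800//(x1-x0) 
        cv2.imwrite('pics/crop_%s.png'%n,cv2.resize(im,None,fx=800/(x1-x0) if n=='top' else 3,fy=800/(x1-x0) if n=='top' else 3,interpolation=cv2.INTER_CUBIC))
E
python3 meas.py
```

```text
red top [290.5 150.4] [285 146  12  10  96] [ 0.6565 -0.0588  0.055 ]
red top [302.9 196.2] [298 193  10   6  18] [ 0.5356 -0.1065  0.055 ]
red side [32.9 58. ] [28 55 11  7 55] [0.3606 1.1396 0.051 ]
red side [325. 166.] [319 161  13  11 119] [ 0.6569 -0.0576  0.051 ]
green top [280.5 216.7] [275 211  12  12  97] [ 0.4742 -0.0548  0.049 ]
green side [21.8 60.2] [18 58  9  6 29] [0.3243 1.1515 0.0475]
green side [258.3 197.3] [251 193  15  10 117] [ 0.4724 -0.0551  0.0475]
yellow top [205.6 206.6] [200 201  12  12 111] [0.4748 0.1456 0.045 ]
yellow top [234.3 214.4] [229 209  12  12 114] [0.4644 0.0669 0.045 ]
yellow top [191.3 228.6] [186 223  12  12 114] [0.4121 0.1732 0.045 ]
yellow side [205.6 158.6] [200 155  12   8  70] [0.4741 0.1468 0.044 ]
yellow side [175.6 162.8] [170 160  12   7  71] [0.4105 0.174  0.044 ]
yellow side [220.9 174.4] [215 171  13   8  86] [0.464  0.0682 0.044 ]
blue top [246.7 143.6] [242 139  11  11  93] [array([0.6594, 0.0614]), array([0.6613, 0.0619]), array([0.6731, 0.0646])]
blue top [268.4 186.5] [265 182   8   9  53] [array([ 0.5493, -0.0125]), array([ 0.5506, -0.0125]), array([ 0.5587, -0.0122])]
blue side [290.1 145. ] [285 141  11   9  84] [array([0.655 , 0.0575]), array([0.6622, 0.0655]), array([0.7066, 0.115 ])]
blue side [274.7 175. ] [269 171  12   9  75] [array([ 0.5432, -0.0207]), array([ 0.5491, -0.0136]), array([0.5856, 0.0304])]
```

View pics/crop_top.png

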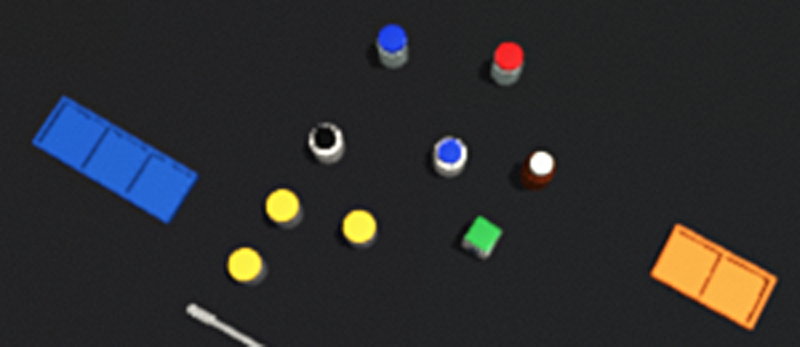

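```bash
python3 - <<'E'
from meas import *
T=grab('top');S=grab('side')
for nm,c in(('top',T),('side',S)):
    for k,r in(('orange',[(6,16)]),('btray',[(104,114)])):
        bl,l=blobs(c,r,150,100,150)
        # biggest
        h=cv2.cvtColor(c['pixels'],cv2.COLOR_RGB2HSV)
        m=cv2.inRange(h,(r[0][0],150,100),(r[0][1],255,255)); m=cv2.morphologyEx(m,cv2.MORPH_CLOSE,np.ones((5,5)))
        cs,_=cv2.findContours(m,0,2); cs=[x for x in cs if cv2.contourArea(x)>250]
        for q in cs:
            rc=cv2.minAreaRect(q); b=cv2.approxPolyDP(q,4,True)[:,0]
            print(nm,k,rc,len(b))
            for z in(.012,):
                P=np.array([onz(c,*p,z)[:2] for p in q[:,0].astype(float)],np.float32)*1000
                print('  rect at z',z,cv2.minAreaRect(P))
for nm,c,seeds in(('top',T,[(303,190),(222,183)]),('side',S,[(303,190),(240,156)])):
    g=c['pixels']; h=cv2.cvtColor(g,cv2.COLOR_RGB2HSV)
    for u,v in seeds:
        w=h[v-9:v+10,u-9:u+10]; print(nm,u,v); 
        print(w[...,2])
E
```

```text
top orange ((367.3073425292969, 233.35780334472656), (44.36219787597656, 22.824520111083984), 28.300752639770508) 4
  rect at z 0.012 ((466.735107421875, -293.5643310546875), (116.32238006591797, 62.822540283203125), 68.6088638305664)
top btray ((142.67147827148438, 189.21119689941406), (60.43166732788086, 22.19500160217285), 30.699722290039062) 4
  rect at z 0.012 ((504.6083068847656, 330.0762634277344), (169.77197265625, 60.359920501708984), 67.47203826904297)
side orange ((343.5754699707031, 283.7358703613281), (67.50436401367188, 36.81173324584961), 60.945396423339844) 4
  rect at z 0.012 ((462.4831237792969, -298.53985595703125), (124.14332580566406, 65.735595703125), 68.47982025146484)
side btray ((179.89756774902344, 140.52194213867188), (34.223087310791016, 23.60694694519043), 77.90524291992188) 4
  rect at z 0.012 ((498.5491027832031, 319.9267578125), (182.72825622558594, 59.11845397949219), 67.33179473876953)
top 303 190
[[ 37  36  37  36  39  39  38  38  36  37  37  37  37  37  38  37  36  36
   38]
 [ 36  35  36  36  39  37  36  36  37  39  36  36  36  37  36  37  37  38

[... 5342 characters left out ...]
  96 106 121 127 164 204 223 222 172  90  63
   62]
 [ 61  73 126 184 215 215 198 191 201 208 209 222 230 222 199 148  85  63
   60]
 [ 62  70 115 152 170 187 208 220 224 225 224 221 211 196 184 147  90  63
   61]
 [ 62  70 115 148 159 167 178 190 192 195 200 199 197 192 183 150  94  64
   61]
 [ 62  70 115 147 159 165 174 184 189 193 195 196 195 192 182 150  95  65
   61]
 [ 62  70 113 147 159 166 175 184 190 194 195 196 195 191 182 150  95  64
   61]
 [ 62  69 108 143 159 168 177 184 190 194 195 196 195 191 182 150  95  64
   62]
 [ 62  67 102 139 158 167 176 184 190 193 195 196 195 191 181 150  95  65
   60]
 [ 62  67 100 137 158 167 175 184 190 193 195 195 195 191 182 150  95  65
   61]]
```

View pics/crop_side.png

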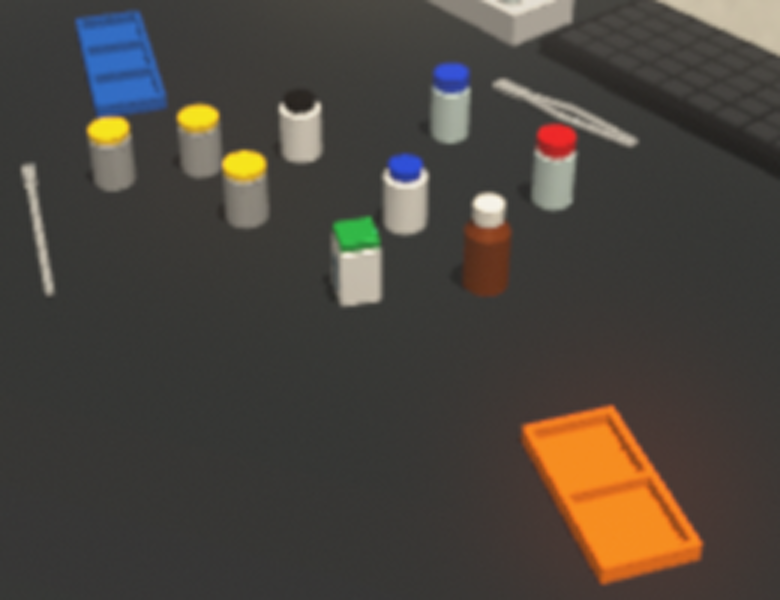

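```bash
cat >> h.py <<'E'
from scipy.spatial.transform import Rotation as R
def Rt(s): 
    w,x,y,z=s['orientation']; return R.from_quat([x,y,z,w])
def plan(p,jaw):
    """tool-frame shift & rotvec from the measured pose to TCP p, tool down, jaw axis at yaw jaw(deg), nearest of half turn"""
    s=arm.get_state(); r=Rt(s); best=None
    for j in (jaw,jaw+180):
        a=np.radians(j); X=np.array([0,0,-1.]);Y=np.array([np.cos(a),np.sin(a),0]);Z=np.cross(X,Y)
        rv=(r.inv()*R.from_matrix(np.c_[X,Y,Z])).as_rotvec()
        # predicted q6 change = rv[0]; 
        print('jaw',j,'rot',rv.round(4),'deg',np.degrees(rv[0]).round(1))
    Yw=r.as_matrix()[:,1]
    print('t',s['time_s'],'tcp',s['tcp_pos'].round(4),'jawyaw',np.degrees(np.arctan2(Yw[1],Yw[0])).round(1),'q',s['q'].round(3),'gap',round(s['finger_gap'],4),'F',s['force'].round(1))
    print('shift tool',(r.inv().apply(np.array(p)-s['tcp_pos'])).round(4),'xaxis',r.as_matrix()[:,0].round(4))
E
python3 - <<'E'
from meas import *
T=grab('top');S=grab('side')
def cen(c,u,v,f,rad=9):
    g=cv2.cvtColor(c['pixels'],cv2.COLOR_RGB2HSV)[v-rad:v+rad+1,u-rad:u+rad+1]; m=f(g).astype(np.uint8)
    n,l,st,ce=cv2.connectedComponentsWithStats(m); i=1+np.argmax(st[1:,4]); return ce[i]+[u-rad,v-rad],st[i,4]
e,a=cen(T,303,190,lambda g:(g[...,2]>130)&(g[...,1]<90)); print('amber top',e,a,onz(T,*e,.068))
e,a=cen(S,303,190,lambda g:(g[...,2]>150)&(g[...,1]<90)); print('amber side',e,a,onz(S,*e,.060))
e,a=cen(T,222,183,lambda g:(g[...,2]<28),6); print('blk top',e,a,onz(T,*e,.052))
e,a=cen(S,240,156,lambda g:(g[...,2]<50)); print('blk side',e,a,onz(S,*e,.048))
# green orientation
h=cv2.cvtColor(T['pixels'],cv2.COLOR_RGB2HSV); m=cv2.inRange(h,(50,150,150),(75,255,255))
m[:205]=0; m[230:]=0
q=max(cv2.findContours(m,0,1)[0],key=cv2.contourArea)[:,0].astype(float)
print(cv2.minAreaRect(np.array([onz(T,*p,.052)[:2]*1000 for p in q],np.float32)))
big=cv2.resize(T['pixels'][205:230,268:293],None,fx=24,fy=24,interpolation=cv2.INTER_CUBIC); cv2.imwrite('pics/green.png',big[...,::-1])
h=cv2.cvtColor(big,cv2.COLOR_RGB2HSV); m=cv2.inRange(h,(50,120,100),(75,255,255))
q=max(cv2.findContours(m,0,1)[0],key=cv2.contourArea)[:,0].astype(float)
P=np.array([onz(T,(p[0]+.5)/24-.5+268,(p[1]+.5)/24-.5+205,.052)[:2]*1000 for p in q],np.float32); print(cv2.minAreaRect(P))
plan([.6567,-.058,.15],0)
E
```

```text
amber top [302.6557 190.8689] 61 [ 0.5469 -0.1032  0.068 ]
amber side [302.7184 189.5728] 103 [ 0.5479 -0.1037  0.06  ]
blk top [221.1795 181.1282] 39 [0.5475 0.1144 0.052 ]
blk side [239.3  152.68] 50 [0.5468 0.114  0.048 ]
((472.1741638183594, -55.47621154785156), (24.719493865966797, 24.29444122314453), 63.726261138916016)
((472.4335632324219, -55.359039306640625), (28.965545654296875, 27.843158721923828), 63.132320404052734)
jaw 0 rot [1.226  0.0001 0.0001] deg 70.2
jaw 180 rot [-1.9156 -0.0001  0.0001] deg -109.8
t 0.45 tcp [0.2112 0.5882 0.2315] jawyaw 70.2 q [ 1.224  0.353  1.633 -0.     1.155 -0.002] gap 0.0918 F [-0.3  0.3  0.8]
shift tool [ 0.0816 -0.4576  0.6376] xaxis [-0.     -0.0001 -1.    ]
```

View pics/green.png

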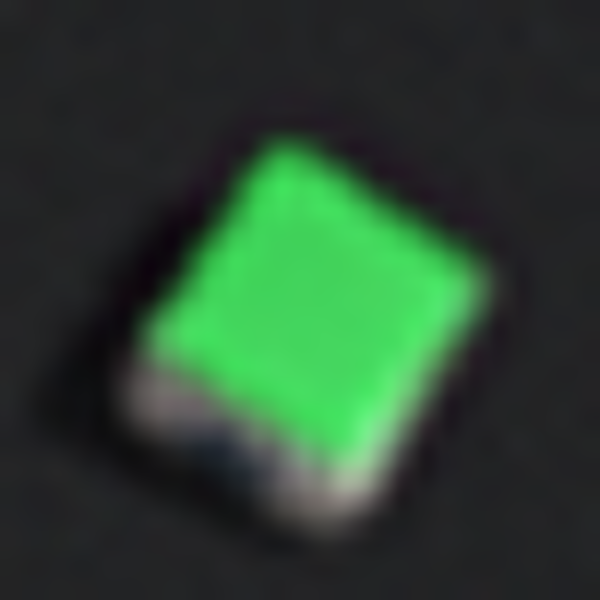

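Positions from the two views agree to about 1–2 mm. The canister meant is the one at y=0.067, pixel (235,215) in the top view; the other two are at y=0.146 and 0.174. Tray rows run at about 68°, so I'll grip with jaw yaw -22.5° throughout. First reach: above the red vial.

>>> carry_out --commands "0.05 -0.457 0.638 1.619 0 0 0.6;0.05 -0.457 0.638 1.619 0 0 0.6;0.05 -0.457 0.638 1.619 0 0 0.6;0.05 -0.457 0.638 1.619 0 0 0.6;0.05 -0.457 0.638 1.619 0 0 0.6;0.05 -0.457 0.638 1.619 0 0 0.6;0.05 -0.457 0.638 1.619 0 0 0.6;0.05 -0.457 0.638 1.619 0 0 0.6;0.05 -0.457 0.638 1.619 0 0 0.6;0.05 -0.457 0.638 1.619 0 0 0.6;0.05 -0.457 0.638 1.619 0 0 0.6;0.05 -0.457 0.638 1.619 0 0 0.6" --newtons 15

```text
time_s: 1.65
tcp_pos: [0.5526, 0.0936, 0.1936]
orientation: [0.392, 0.589, 0.391, -0.589]
force: [1.6, 0.2, -1.1]
finger_gap: 0.0551
```

```bash
python3 -c "
from h import *
plan([.6567,-.058,.12],-22.5)"
```

```text
jaw -22.5 rot [-0.0047 -0.0004 -0.0005] deg -0.3
jaw 157.5 rot [ 3.1369e+00 -8.0000e-04  7.0000e-04] deg 179.7
t 1.65 tcp [0.5526 0.0936 0.1936] jawyaw -22.8 q [0.165 0.294 1.811 0.    1.036 0.562] gap 0.0551 F [ 1.6  0.2 -1.1]
shift tool [0.0736 0.1546 0.0995] xaxis [ 6.e-04  2.e-04 -1.e+00]
```

>>> carry_out --commands "0.03 0.154 0.099 0 0 0 0.6;0.03 0.154 0.099 0 0 0 0.6;0.05 0.154 0.099 0 0 0 0.6;0.07 0.154 0.099 0 0 0 0.6;0.07 0.154 0.099 0 0 0 0.6;0.07 0.154 0.099 0 0 0 0.6;0.07 0.154 0.099 0 0 0 0.6"

```text
time_s: 2.35
tcp_pos: [0.6558, -0.0541, 0.1243]
orientation: [0.393, 0.588, 0.393, -0.588]
force: [0.3, 0.8, 0.8]
finger_gap: 0.0552
```

```bash
python3 -c "
from h import *
grab('wrist','w1');grab('side','s1')
plan([.6567,-.058,.030],-22.5)"
```

```text
jaw -22.5 rot [ 0.001  -0.0007 -0.0017] deg 0.1
jaw 157.5 rot [-3.1406e+00  2.6000e-03 -1.1000e-03] deg -179.9
t 2.45 tcp [ 0.6561 -0.0537  0.125 ] jawyaw -22.4 q [-0.084  0.512  1.645  0.     0.983  0.308] gap 0.0551 F [-0.3  0.  -0.6]
shift tool [0.095  0.002  0.0038] xaxis [ 0.0018  0.     -1.    ]
```

View pics/w1.png

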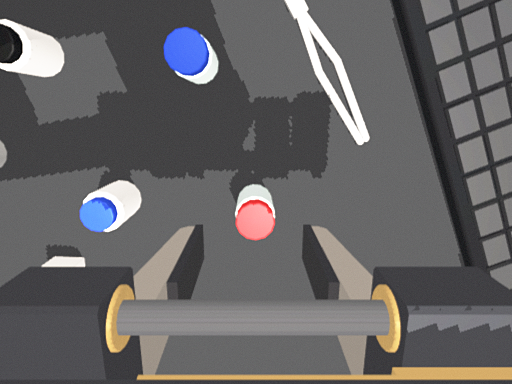

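View pics/s1.png

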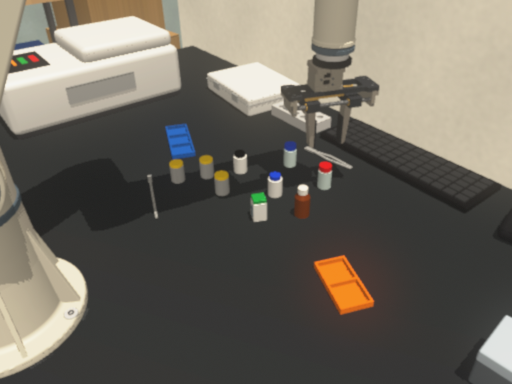

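The wrist view shows the red cap at (255,220), centred between the jaws. I'll check its position by ray before going down.

```bash
python3 -c "
from meas import *
c=grab('wrist')
for e,s in blobs(c,[(0,8),(172,180)],100,80,200)[0]: print(e,s,onz(c,*e,.058))
"
```

```text
[250.8484 222.2511] [235 200  40  41 653] [ 0.6527 -0.0588  0.058 ]
```

>>> carry_out --commands "0.03 0.002 0.004 0 0 0 0.6;0.06 0.002 0.004 0 0 0 0.6;0.085 0.002 0.004 0 0 0 0.6;0.095 0.002 0.004 0 0 0 0.6;0.095 0.002 0.004 0 0 0 0.6;0.095 0.002 0.004 0 0 0 0;0.095 0.002 0.004 0 0 0 0;0.095 0.002 0.004 0 0 0 0;0.095 0.002 0.004 0 0 0 0;0.095 0.002 0.004 0 0 0 0" --newtons 15

```text
time_s: 3.5
tcp_pos: [0.6569, -0.0594, 0.0296]
orientation: [0.393, 0.589, 0.392, -0.588]
force: [-1.9, 1.1, 6.5]
finger_gap: 0.0295
```

```bash
python3 -c "
from h import *
import numpy as np
for nm,c,a,n,w in(('blue',(.5045,.3305),67.5,3,54),('orange',(.467,-.2945),68.5,2,54)):
    u=np.array([np.cos(np.radians(a)),np.sin(np.radians(a))])
    for k in range(n): print(nm,k,(np.array(c)+u*w/1000*(k-(n-1)/2)).round(4))
plan([.525,.380,.15],-22.5)"
```

```text
blue 0 [0.4838 0.2806]
blue 1 [0.5045 0.3305]
blue 2 [0.5252 0.3804]
orange 0 [ 0.4571 -0.3196]
orange 1 [ 0.4769 -0.2694]
jaw -22.5 rot [-0.0004 -0.0006 -0.0016] deg -0.0
jaw 157.5 rot [ 3.1412e+00 -2.5000e-03  9.0000e-04] deg 180.0
t 3.5 tcp [ 0.6569 -0.0594  0.0296] jawyaw -22.5 q [-0.093  0.635  1.685  0.     0.82   0.301] gap 0.0295 F [-1.9  1.1  6.5]
shift tool [-0.1206 -0.29   -0.3554] xaxis [ 1.7e-03 -1.0e-04 -1.0e+00]
```

Gap is 29.5 mm, so the 30 mm vial is held. Lifting and carrying it to the far blue compartment.

>>> carry_out --commands "-0.02 0 0 0 0 0 0;-0.055 0 0 0 0 0 0;-0.095 0 0 0 0 0 0;-0.12 -0.012 -0.015 0 0 0 0;-0.12 -0.036 -0.044 0 0 0 0;-0.12 -0.063 -0.077 0 0 0 0;-0.12 -0.09 -0.11 0 0 0 0;-0.12 -0.118 -0.144 0 0 0 0;-0.12 -0.145 -0.178 0 0 0 0;-0.12 -0.172 -0.211 0 0 0 0;-0.12 -0.2 -0.245 0 0 0 0;-0.12 -0.227 -0.278 0 0 0 0"

```text
time_s: 4.7
tcp_pos: [0.5522, 0.286, 0.1488]
orientation: [0.393, 0.588, 0.393, -0.588]
force: [0.7, 0.2, -0.3]
finger_gap: 0.0296
```

>>> carry_out --commands "0 -0.025 -0.03 0 0 0 0;0 -0.045 -0.055 0 0 0 0;0 -0.058 -0.071 0 0 0 0;0 -0.063 -0.077 0 0 0 0;0 -0.063 -0.077 0 0 0 0;0 -0.063 -0.077 0 0 0 0"

```text
time_s: 5.3
tcp_pos: [0.5244, 0.3787, 0.1484]
orientation: [-0.393, -0.588, -0.393, 0.588]
force: [-1.1, 0.6, -1.4]
finger_gap: 0.0299
```

```bash
python3 -c "
from h import *
grab('wrist','w2');grab('side','s2')
plan([.525,.380,.034],-22.5)"
```

```text
jaw -22.5 rot [-0.0014  0.0004 -0.0001] deg -0.1
jaw 157.5 rot [ 3.1402e+00 -1.0000e-04 -7.0000e-04] deg 179.9
t 5.4 tcp [0.5246 0.3784 0.1484] jawyaw -22.6 q [ 0.623  0.47   1.654 -0.     1.017  1.017] gap 0.0296 F [ 0.8  0.6 -0.3]
shift tool [ 0.1144 -0.0003 -0.0017] xaxis [-1.e-04 -4.e-04 -1.e+00]
```

View pics/w2.png

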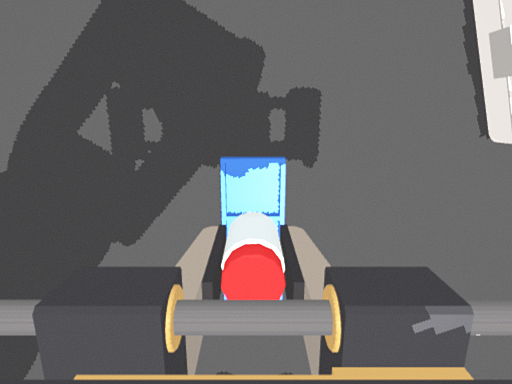

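View pics/s2.png

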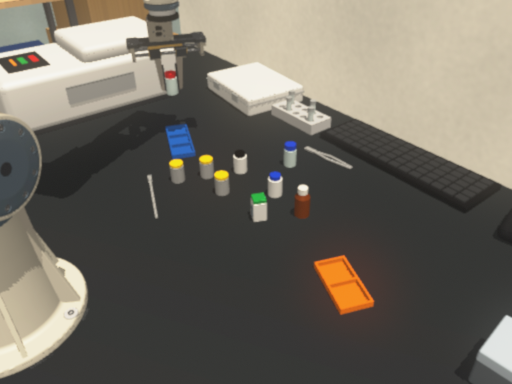

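The wrist view shows a tray end at v≈158 and a divider near v≈217 with the held vial in front. I need to know which compartment this is, so I'll cast those pixels.

```bash
python3 -c "
from meas import *
c=grab('wrist')
for p in [(221,158),(286,158),(224,217),(284,217),(252,187)]: print(p,onz(c,*p,.012))
for p in [(.5252,.3804,.058),(.5045,.3305,.003),(.4838,.2806,.003)]: print(p,proj(c,p))
im=c['pixels'][130:300,180:330]; cv2.imwrite('pics/w2c.png',cv2.resize(im,None,fx=3.5,fy=3.5)[...,::-1])
"
```

```text
(221, 158) [0.5102 0.4172 0.012 ]
(286, 158) [0.5637 0.395  0.012 ]
(224, 217) [0.4904 0.3657 0.012 ]
(284, 217) [0.5421 0.3442 0.012 ]
(252, 187) [0.5256 0.3822 0.012 ]
(0.5252, 0.3804, 0.058) (np.float64(252.3447497955658), np.float64(202.44809131388203))
(0.5045, 0.3305, 0.003) (np.float64(252.42325766258918), np.float64(240.4499169490864))
(0.4838, 0.2806, 0.003) (np.float64(252.46324462795067), np.float64(289.86687923086686))
```

View pics/w2c.png

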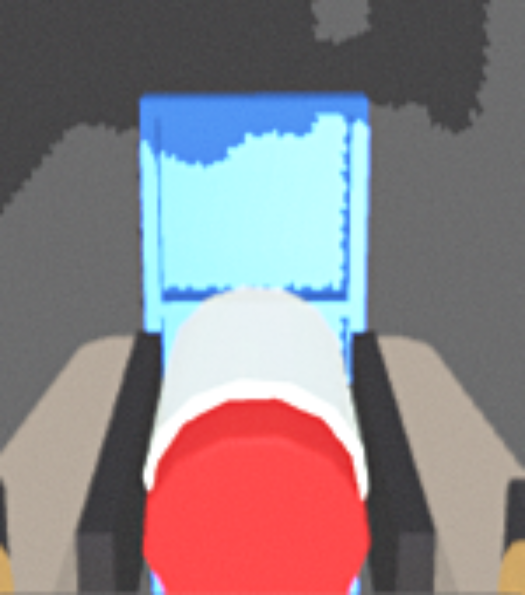

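The visible end compartment is the target, with its centre at about (0.5255,0.381) as planned. Lowering and releasing.

>>> carry_out --commands "0.03 0 -0.002 0 0 0 0;0.065 0 -0.002 0 0 0 0;0.09 0 -0.002 0 0 0 0;0.104 0 -0.002 0 0 0 0;0.11 0 -0.002 0 0 0 0;0.114 0 -0.002 0 0 0 0;0.114 0 -0.002 0 0 0 0;0.114 0 -0.002 0 0 0 0;0.114 0 -0.002 0 0 0 0.5;0.114 0 -0.002 0 0 0 0.5;0.114 0 -0.002 0 0 0 0.5;0.114 0 -0.002 0 0 0 0.5"

```text
time_s: 6.65
tcp_pos: [0.5251, 0.3816, 0.0347]
orientation: [0.393, 0.588, 0.393, -0.588]
force: [-0.5, -0.3, 0.5]
finger_gap: 0.0455
```

>>> carry_out --commands "-0.02 0 0 0 0 0 0.6;-0.06 0 0 0 0 0 0.6;-0.1 0 0 0 0 0 0.6;-0.1 0 0 0 0 0 0.6"

```text
time_s: 7.05
tcp_pos: [0.5278, 0.3836, 0.1402]
orientation: [0.393, 0.591, 0.393, -0.585]
force: [0.9, 1.0, -0.2]
finger_gap: 0.0554
```

```bash
python3 -c "
from h import *
grab('wrist','w3');grab('side','s3')
plan([.473,-.055,.13],-27)"
```

```text
jaw -27 rot [ 0.0783 -0.0018 -0.001 ] deg 4.5
jaw 153 rot [-3.0633e+00  1.6000e-03 -2.7000e-03] deg -175.5
t 7.15 tcp [0.5254 0.3818 0.1354] jawyaw -22.5 q [ 0.626  0.487  1.659 -0.     0.993  1.019] gap 0.0553 F [-0.1  0.2 -0.6]
shift tool [0.0048 0.1188 0.4236] xaxis [ 0.0017  0.0012 -1.    ]
```

View pics/w3.png

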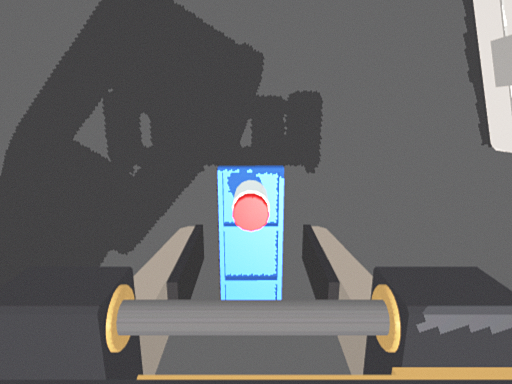

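The red vial stands upright in the end compartment (cap at (251,212)). Next is the green cell.

>>> carry_out --commands "0 0.119 0.424 0.078 0 0 0.6;0 0.119 0.424 0.078 0 0 0.6;0 0.119 0.424 0.078 0 0 0.6;0 0.119 0.424 0.078 0 0 0.6;0 0.119 0.424 0.078 0 0 0.6;0 0.119 0.424 0.078 0 0 0.6;0 0.119 0.424 0.078 0 0 0.6;0 0.119 0.424 0.078 0 0 0.6;0 0.119 0.424 0.078 0 0 0.6;0 0.119 0.424 0.078 0 0 0.6;0 0.119 0.424 0.078 0 0 0.6;0 0.119 0.424 0.078 0 0 0.6"

```text
time_s: 8.35
tcp_pos: [0.4721, -0.055, 0.1337]
orientation: [-0.369, -0.602, -0.37, 0.603]
force: [0.6, -0.6, -0.8]
finger_gap: 0.0552
```

```bash
cat > tgt.py <<'E'
import sys
from meas import *
# tgt.py x y z jaw pic [u0 u1 hue...]
a=sys.argv; c=grab('wrist',a[5])
if len(a)>6:
    lo,hi,ht=float(a[6]),float(a[7]),float(a[8])
    for e,s in blobs(c,[(lo,hi)],90,60,200)[0]: print('blob',e.round(1),s,onz(c,*e,ht))
plan([float(v) for v in a[1:4]],float(a[4]))
E
python3 tgt.py .473 -.055 .03 -27 w4 45 80 .052
```

```text
blob [254.5 203.4] [235 191  37  36 339] [ 0.4749 -0.0522  0.052 ]
jaw -27.0 rot [0.0013 0.0002 0.0012] deg 0.1
jaw 153.0 rot [-3.1403 -0.0019  0.0004] deg -179.9
t 8.4 tcp [ 0.4723 -0.0548  0.1338] jawyaw -26.9 q [-0.119  0.251  2.035  0.     0.857  0.351] gap 0.0552 F [ 0.3 -0.3  0.6]
shift tool [ 0.1038  0.0009 -0.0001] xaxis [-0.0012  0.0003 -1.    ]
```

View pics/w4.png

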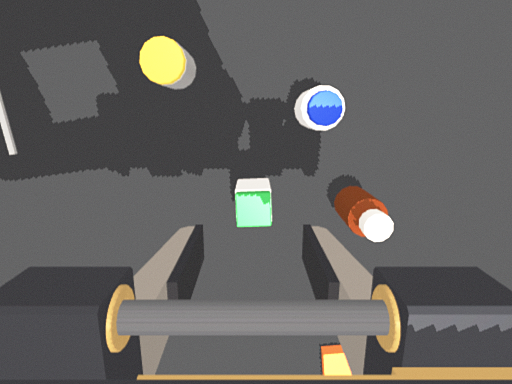

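The green lid at (253,209) is squared to the jaws and centred. Descending and gripping.

>>> carry_out --commands "0.03 0.001 0 0 0 0 0.6;0.065 0.001 0 0 0 0 0.6;0.092 0.001 0 0 0 0 0.6;0.104 0.001 0 0 0 0 0.6;0.104 0.001 0 0 0 0 0.6;0.104 0.001 0 0 0 0 0;0.104 0.001 0 0 0 0 0;0.104 0.001 0 0 0 0 0;0.104 0.001 0 0 0 0 0;0.104 0.001 0 0 0 0 0" --newtons 15

```text
time_s: 9.4
tcp_pos: [0.4742, -0.0563, 0.0314]
orientation: [0.37, 0.603, 0.369, -0.602]
force: [-1.1, 1.3, 8.0]
finger_gap: 0.0279
```

```bash
python3 -c "
from h import *
plan([.505,.331,.15],-22.5)"
```

```text
jaw -22.5 rot [-0.0785 -0.0006 -0.0015] deg -4.5
jaw 157.5 rot [ 3.063e+00 -2.300e-03  9.000e-04] deg 175.5
t 9.4 tcp [ 0.4742 -0.0563  0.0314] jawyaw -27.0 q [-0.121  0.431  2.091  0.     0.618  0.35 ] gap 0.0279 F [-1.1  1.3  8. ]
shift tool [-0.1186 -0.1482 -0.3592] xaxis [ 1.6e-03 -1.0e-04 -1.0e+00]
```

>>> carry_out --commands "-0.02 0 0 0 0 0 0;-0.055 0 0 0 0 0 0;-0.095 0 0 0 0 0 0;-0.118 -0.007 -0.018 0 0 0 0;-0.118 -0.018 -0.045 -0.02 0 0 0;-0.118 -0.033 -0.08 -0.04 0 0 0;-0.118 -0.049 -0.118 -0.06 0 0 0;-0.118 -0.064 -0.156 -0.078 0 0 0;-0.118 -0.08 -0.194 -0.078 0 0 0;-0.118 -0.096 -0.232 -0.078 0 0 0;-0.118 -0.112 -0.27 -0.078 0 0 0;-0.118 -0.126 -0.305 -0.078 0 0 0"

```text
time_s: 10.6
tcp_pos: [0.4994, 0.2746, 0.1488]
orientation: [0.393, 0.588, 0.393, -0.588]
force: [1.0, 0.0, -0.1]
finger_gap: 0.028
```

```bash
python3 -c "
from h import *
plan([.505,.331,.15],-22.5)"
```

```text
jaw -22.5 rot [-0.     -0.0005 -0.0003] deg -0.0
jaw 157.5 rot [ 3.1415e+00 -5.0000e-04  7.0000e-04] deg 180.0
t 10.6 tcp [0.4994 0.2746 0.1488] jawyaw -22.5 q [0.5   0.361 1.828 0.    0.952 0.893] gap 0.028 F [ 1.   0.  -0.1]
shift tool [-0.0012 -0.0164 -0.0542] xaxis [ 5.e-04  3.e-04 -1.e+00]
```

>>> carry_out --commands "0 -0.008 -0.028 0 0 0 0;0 -0.014 -0.046 0 0 0 0;0 -0.016 -0.054 0 0 0 0;0 -0.016 -0.054 0 0 0 0;0 -0.016 -0.054 0 0 0 0"

```text
time_s: 11.1
tcp_pos: [0.5053, 0.3276, 0.1483]
orientation: [-0.393, -0.588, -0.393, 0.588]
force: [-0.2, -1.1, 0.0]
finger_gap: 0.0278
```

```bash
python3 tgt.py .505 .331 .036 -22.5 w5
```

```text
jaw -22.5 rot [-0.0011  0.0008  0.0002] deg -0.1
jaw 157.5 rot [ 3.1405  0.0004 -0.0013] deg 179.9
t 11.15 tcp [0.5053 0.3274 0.1483] jawyaw -22.6 q [ 0.573  0.408  1.756 -0.     0.978  0.967] gap 0.0279 F [0.2 0.  0.1]
shift tool [ 0.1123 -0.0016 -0.0033] xaxis [-0.0005 -0.0007 -1.    ]
```

View pics/w5.png

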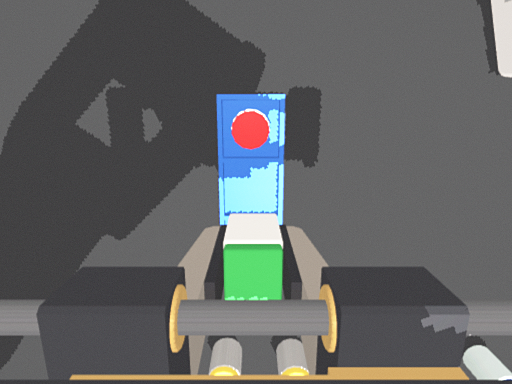

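The red cap at (251,130) is in the far compartment and the held cell is lined up with the middle one. Lowering.

>>> carry_out --commands "0.03 -0.001 -0.003 0 0 0 0;0.065 -0.001 -0.003 0 0 0 0;0.09 -0.001 -0.003 0 0 0 0;0.104 -0.001 -0.003 0 0 0 0;0.11 -0.001 -0.003 0 0 0 0;0.113 -0.001 -0.003 0 0 0 0;0.113 -0.001 -0.003 0 0 0 0;0.113 -0.001 -0.003 0 0 0 0;0.113 -0.001 -0.003 0 0 0 0.5;0.113 -0.001 -0.003 0 0 0 0.5;0.113 -0.001 -0.003 0 0 0 0.5;0.113 -0.001 -0.003 0 0 0 0.5"

```text
time_s: 12.35
tcp_pos: [0.5058, 0.332, 0.0356]
orientation: [0.393, 0.588, 0.393, -0.588]
force: [0.7, 0.3, -1.2]
finger_gap: 0.0457
```

>>> carry_out --commands "-0.02 0 0 0 0 0 0.6;-0.06 0 0 0 0 0 0.6;-0.1 0 0 0 0 0 0.6;-0.1 0 0 0 0 0 0.6"

```text
time_s: 12.75
tcp_pos: [0.5085, 0.3338, 0.1408]
orientation: [0.393, 0.591, 0.393, -0.585]
force: [0.6, -0.1, -0.6]
finger_gap: 0.0552
```

```bash
python3 tgt.py .464 .0675 .13 -22.5 w6
```

```text
jaw -22.5 rot [-0.0003 -0.0045 -0.0031] deg -0.0
jaw 157.5 rot [ 3.1413 -0.0048  0.0071] deg 180.0
t 12.8 tcp [0.5073 0.333  0.1383] jawyaw -22.5 q [0.578 0.423 1.758 0.    0.955 0.971] gap 0.0552 F [0.3 0.4 0.1]
shift tool [0.0073 0.0616 0.2619] xaxis [ 0.0046  0.003  -1.    ]
```

View pics/w6.png

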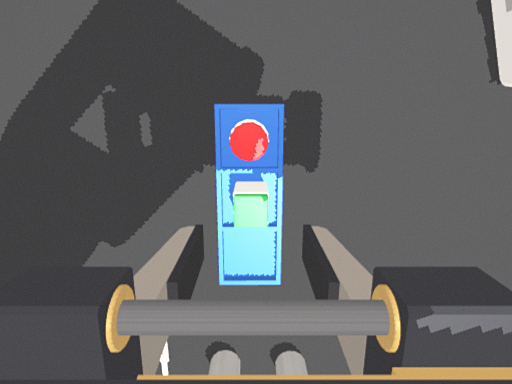

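The cell stands in the middle compartment (lid at (251,210)). Next is the right-most canister.

>>> carry_out --commands "0.003 0.061 0.264 0 0 0 0.6;0.003 0.061 0.264 0 0 0 0.6;0.003 0.061 0.264 0 0 0 0.6;0.003 0.061 0.264 0 0 0 0.6;0.003 0.061 0.264 0 0 0 0.6;0.003 0.061 0.264 0 0 0 0.6;0.003 0.061 0.264 0 0 0 0.6;0.003 0.061 0.264 0 0 0 0.6;0.003 0.061 0.264 0 0 0 0.6;0.003 0.061 0.264 0 0 0 0.6"

```text
time_s: 13.8
tcp_pos: [0.4611, 0.0657, 0.1322]
orientation: [-0.393, -0.588, -0.393, 0.588]
force: [0.3, -0.1, 0.1]
finger_gap: 0.0552
```

```bash
python3 tgt.py .464 .0675 .03 -22.5 w7 20 36 .048
```

```text
blob [129.5  97.7] [ 106   75   47   47 1616] [0.412  0.1722 0.048 ]
blob [225.9  99.4] [ 204   77   45   46 1616] [0.4738 0.1455 0.048 ]
blob [258.4 197.1] [235 185  42  40 326] [0.4681 0.0715 0.048 ]
blob [396.  326.5] [391 299   9  52 201] [ 0.5325 -0.0763  0.048 ]
jaw -22.5 rot [0.0012 0.     0.0002] deg 0.1
jaw 157.5 rot [-3.1404 -0.0004  0.    ] deg -179.9
t 13.85 tcp [0.4611 0.0657 0.1322] jawyaw -22.4 q [0.138 0.239 2.056 0.    0.847 0.53 ] gap 0.0552 F [0.5 0.4 1.1]
shift tool [ 0.1022  0.002  -0.0028] xaxis [-0.0002  0.0001 -1.    ]
```

View pics/w7.png

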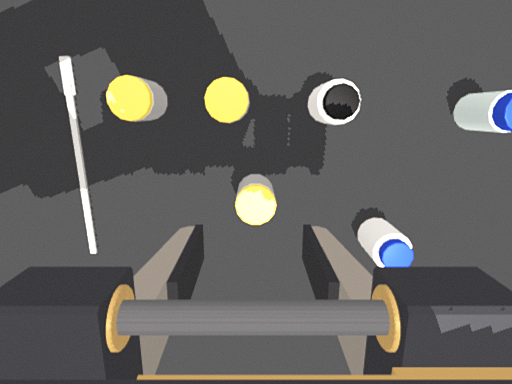

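The wanted canister's lid (256,204) is centred, and the other two cans are at (130,98) and (227,99), matching the map. Gripping.

>>> carry_out --commands "0.03 0.002 -0.003 0 0 0 0.6;0.065 0.002 -0.003 0 0 0 0.6;0.09 0.002 -0.003 0 0 0 0.6;0.102 0.002 -0.003 0 0 0 0.6;0.102 0.002 -0.003 0 0 0 0.6;0.102 0.002 -0.003 0 0 0 0;0.102 0.002 -0.003 0 0 0 0;0.102 0.002 -0.003 0 0 0 0;0.102 0.002 -0.003 0 0 0 0;0.102 0.002 -0.003 0 0 0 0" --newtons 18

```text
time_s: 14.85
tcp_pos: [0.4648, 0.0668, 0.0314]
orientation: [0.393, 0.589, 0.392, -0.587]
force: [-0.3, 1.3, 7.3]
finger_gap: 0.0316
```

```bash
python3 -c "
from h import *
plan([.484,.281,.15],-22.5)"
```

```text
jaw -22.5 rot [-0.0004 -0.001  -0.0016] deg -0.0
jaw 157.5 rot [ 3.1412e+00 -2.6000e-03  1.6000e-03] deg 180.0
t 14.85 tcp [0.4648 0.0668 0.0314] jawyaw -22.5 q [0.139 0.423 2.107 0.    0.61  0.533] gap 0.0316 F [-0.3  1.3  7.3]
shift tool [-0.1185 -0.0641 -0.2054] xaxis [ 1.9e-03  3.0e-04 -1.0e+00]
```

>>> carry_out --commands "-0.02 0 0 0 0 0 0;-0.055 0 0 0 0 0 0;-0.095 0 0 0 0 0 0;-0.118 -0.004 -0.013 0 0 0 0;-0.118 -0.012 -0.038 0 0 0 0;-0.118 -0.022 -0.07 0 0 0 0;-0.118 -0.033 -0.105 0 0 0 0;-0.118 -0.044 -0.14 0 0 0 0;-0.118 -0.054 -0.172 0 0 0 0;-0.118 -0.061 -0.195 0 0 0 0;-0.118 -0.064 -0.205 0 0 0 0;-0.118 -0.064 -0.205 0 0 0 0"

```text
time_s: 16.05
tcp_pos: [0.4833, 0.2813, 0.1485]
orientation: [0.393, 0.588, 0.393, -0.588]
force: [0.3, 0.6, -1.5]
finger_gap: 0.0313
```

```bash
python3 tgt.py .484 .281 .036 -22.5 w8
```

```text
jaw -22.5 rot [0.0006 0.0006 0.0001] deg 0.0
jaw 157.5 rot [-3.141  -0.0002  0.001 ] deg -180.0
t 16.1 tcp [0.483  0.2802 0.1484] jawyaw -22.5 q [ 0.523  0.346  1.852 -0.     0.944  0.915] gap 0.0316 F [-0.2 -0.8 -1.1]
shift tool [ 0.1124  0.0006 -0.0012] xaxis [-0.0003 -0.0005 -1.    ]
```

View pics/w8.png

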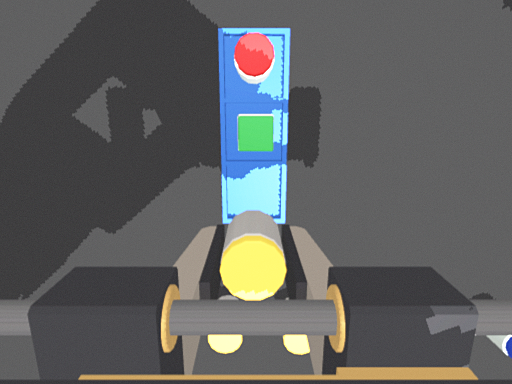

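The third compartment (v 163–222) lies ahead, consistent with the map. Lowering.

>>> carry_out --commands "0.03 0 -0.001 0 0 0 0;0.065 0 -0.001 0 0 0 0;0.09 0 -0.001 0 0 0 0;0.104 0 -0.001 0 0 0 0;0.11 0 -0.001 0 0 0 0;0.113 0 -0.001 0 0 0 0;0.113 0 -0.001 0 0 0 0;0.113 0 -0.001 0 0 0 0;0.113 0 -0.001 0 0 0 0.5;0.113 0 -0.001 0 0 0 0.5;0.113 0 -0.001 0 0 0 0.5;0.113 0 -0.001 0 0 0 0.5"

```text
time_s: 17.3
tcp_pos: [0.4838, 0.2816, 0.0356]
orientation: [0.393, 0.588, 0.393, -0.588]
force: [0.5, -0.0, 0.6]
finger_gap: 0.046
```

>>> carry_out --commands "-0.02 0 0 0 0 0 0.6;-0.06 0 0 0 0 0 0.6;-0.1 0 0 0 0 0 0.6;-0.11 0 0 0 0 0 0.6"

```text
time_s: 17.7
tcp_pos: [0.4857, 0.2827, 0.1495]
orientation: [0.393, 0.59, 0.393, -0.586]
force: [-0.1, 0.9, -0.3]
finger_gap: 0.0552
```

```bash
python3 tgt.py .5472 -.1035 .145 -22.5 w9
```

```text
jaw -22.5 rot [-0.0003 -0.0047 -0.0036] deg -0.0
jaw 157.5 rot [ 3.1413 -0.0056  0.0074] deg 180.0
t 17.75 tcp [0.4856 0.2826 0.1492] jawyaw -22.5 q [0.524 0.347 1.849 0.    0.94  0.917] gap 0.0553 F [0.4 0.2 1.2]
shift tool [0.0034 0.2047 0.3331] xaxis [ 0.0051  0.003  -1.    ]
```

View pics/w9.png

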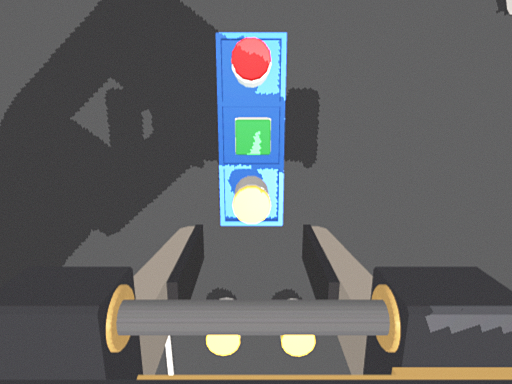

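The blue tray holds all three: red (251,60), green (253,137) and yellow (252,204). Next is the amber bottle.

>>> carry_out --commands "0 0.205 0.334 0 0 0 0.6;0 0.205 0.334 0 0 0 0.6;0 0.205 0.334 0 0 0 0.6;0 0.205 0.334 0 0 0 0.6;0 0.205 0.334 0 0 0 0.6;0 0.205 0.334 0 0 0 0.6;0 0.205 0.334 0 0 0 0.6;0 0.205 0.334 0 0 0 0.6;0 0.205 0.334 0 0 0 0.6;0 0.205 0.334 0 0 0 0.6;0 0.205 0.334 0 0 0 0.6;0 0.205 0.334 0 0 0 0.6"

```text
time_s: 18.95
tcp_pos: [0.5448, -0.1042, 0.145]
orientation: [-0.393, -0.587, -0.394, 0.588]
force: [-0.2, -0.4, -0.3]
finger_gap: 0.0549
```

```bash
python3 tgt.py .5472 -.1035 .032 -22.5 w10; python3 -c "
from h import *
print(proj(arm.read_camera('wrist'),(.5472,-.1035,.068)))"
```

```text
jaw -22.5 rot [ 0.0015 -0.      0.0006] deg 0.1
jaw 157.5 rot [-3.1401 -0.0009 -0.    ] deg -179.9
t 19.0 tcp [ 0.5449 -0.1042  0.1452] jawyaw -22.4 q [-0.192  0.345  1.862  0.     0.935  0.199] gap 0.0553 F [-0.2 -0.1  0.7]
shift tool [ 0.1132  0.0019 -0.0015] xaxis [-0.0005  0.0002 -1.    ]
(np.float64(255.2689072710731), np.float64(208.03818167036826))
```

View pics/w10.png

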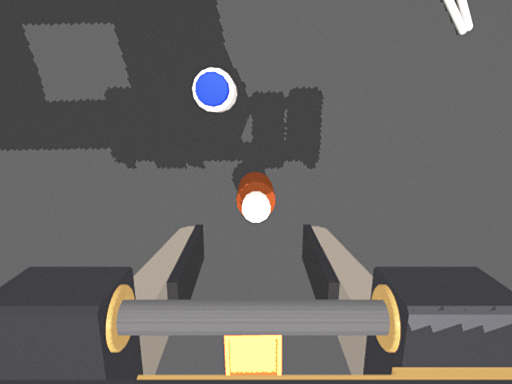

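The white cap at (256,207) matches the prediction (255,208).

>>> carry_out --commands "0.03 0.002 -0.001 0 0 0 0.6;0.065 0.002 -0.001 0 0 0 0.6;0.1 0.002 -0.001 0 0 0 0.6;0.113 0.002 -0.001 0 0 0 0.6;0.113 0.002 -0.001 0 0 0 0.6;0.113 0.002 -0.001 0 0 0 0;0.113 0.002 -0.001 0 0 0 0;0.113 0.002 -0.001 0 0 0 0;0.113 0.002 -0.001 0 0 0 0;0.113 0.002 -0.001 0 0 0 0" --newtons 18

```text
time_s: 20.05
tcp_pos: [0.5483, -0.1056, 0.0338]
orientation: [0.393, 0.589, 0.392, -0.587]
force: [-0.5, 0.3, 7.3]
finger_gap: 0.0316
```

```bash
python3 -c "
from h import *
plan([.457,-.3195,.15],-21.5)"
```

```text
jaw -21.5 rot [-0.0179 -0.0005 -0.002 ] deg -1.0
jaw 158.5 rot [ 3.1237e+00 -3.2000e-03  8.0000e-04] deg 179.0
t 20.05 tcp [ 0.5483 -0.1056  0.0338] jawyaw -22.5 q [-0.193  0.514  1.916  0.     0.709  0.2  ] gap 0.0316 F [-0.5  0.3  7.3]
shift tool [-0.1163 -0.0022  0.2325] xaxis [ 2.1e-03 -3.0e-04 -1.0e+00]
```

>>> carry_out --commands "-0.02 0 0 0 0 0 0;-0.055 0 0 0 0 0 0;-0.095 0 0 0 0 0 0;-0.116 0 0.013 -0.01 0 0 0;-0.116 0 0.038 -0.018 0 0 0;-0.116 -0.001 0.072 -0.018 0 0 0;-0.116 -0.001 0.11 -0.018 0 0 0;-0.116 -0.002 0.148 -0.018 0 0 0;-0.116 -0.002 0.183 -0.018 0 0 0;-0.116 -0.002 0.21 -0.018 0 0 0;-0.116 -0.002 0.227 -0.018 0 0 0;-0.116 -0.002 0.232 -0.018 0 0 0"

```text
time_s: 21.25
tcp_pos: [0.456, -0.3205, 0.1489]
orientation: [0.398, 0.585, 0.397, -0.585]
force: [0.7, -0.4, -0.4]
finger_gap: 0.0316
```

```bash
python3 tgt.py .457 -.3195 .038 -21.5 w11; python3 -c "
from meas import *
c=grab('wrist')
h=cv2.cvtColor(c['pixels'],cv2.COLOR_RGB2HSV); m=cv2.inRange(h,(5,120,120),(28,255,255)); m=cv2.morphologyEx(m,cv2.MORPH_CLOSE,np.ones((5,5)))
for k in cv2.findContours(m,0,2)[0]:
    if cv2.contourArea(k)>300:
        for p in cv2.approxPolyDP(k,3,True)[:,0]: print(p,onz(c,*p.astype(float),.012)[:2])
"
```

```text
jaw -21.5 rot [-0.0014  0.0003 -0.0006] deg -0.1
jaw 158.5 rot [ 3.1402 -0.001  -0.0005] deg 179.9
t 21.3 tcp [ 0.4562 -0.3202  0.1488] jawyaw -21.6 q [-0.615  0.344  1.855 -0.     0.942 -0.238] gap 0.0314 F [ 0.1  0.8 -1.4]
shift tool [ 0.1108  0.0004 -0.001 ] xaxis [ 0.0004 -0.0006 -1.    ]
[477 379] [ 0.604 -0.602]
[468 368] [ 0.598  -0.5845]
[337 367] [ 0.4689 -0.532 ]
[335 375] [ 0.4638 -0.5409]
[ 79 378] [ 0.2074 -0.4436]
[331 285] [ 0.4931 -0.4375]
[327 298] [ 0.4849 -0.4498]
[332 298] [ 0.4895 -0.4516]
[336 305] [ 0.4908 -0.4606]
[338 329] [ 0.4842 -0.4879]
[336 336] [ 0.4797 -0.4951]
[329 337] [ 0.4726 -0.4936]
[334 349] [ 0.4729 -0.5094]
[341 351] [ 0.4789 -0.5145]
[345 333] [ 0.4894 -0.4951]
[341 328] [ 0.4874 -0.4879]
[343 308] [ 0.4963 -0.4665]
[336 285] [ 0.4977 -0.4394]
[175 285] [ 0.3498 -0.3808]
[168 287] [ 0.3425 -0.3803]
[162 308] [ 0.3268 -0.3994]
[164 351] [ 0.3067 -0.4463]
[172 348] [ 0.3161 -0.446 ]
[176 338] [ 0.3251 -0.4365]
[168 334] [ 0.3194 -0.4291]
[168 309] [ 0.3319 -0.4027]
[172 299] [ 0.3405 -0.3939]
[179 298] [ 0.3475 -0.3954]
[288  95] [ 0.5151 -0.2532]
[219  95] [ 0.4605 -0.2316]
[221 213] [ 0.4211 -0.329 ]
[227 211] [ 0.427  -0.3292]
[222 221] [ 0.4189 -0.3366]
[228 222] [ 0.4238 -0.3395]
[220 262] [ 0.4008 -0.3744]
[227 279] [ 0.4001 -0.3937]
[232 261] [ 0.412  -0.3777]
[246 250] [ 0.4289 -0.372 ]
[268 255] [ 0.4467 -0.3846]
[277 267] [ 0.4503 -0.3997]
[279 279] [ 0.4476 -0.4125]
[285 266] [ 0.4579 -0.4015]
[276 223] [ 0.4653 -0.357 ]
[285 219] [ 0.4745 -0.3564]
[280 165] [ 0.4878 -0.3069]
[286 165] [ 0.4929 -0.3089]
[286 183] [ 0.4872 -0.3244]
```

View pics/w11.png

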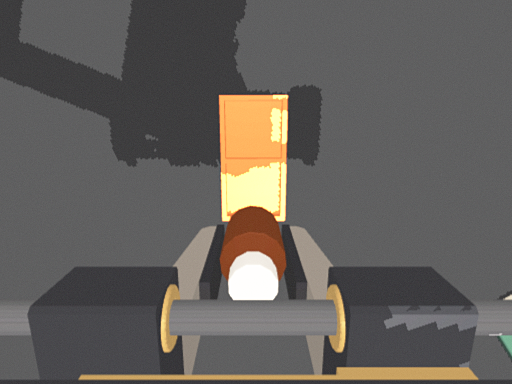

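The tray centre from this view is (0.467,-0.2945), the same as planned. Lowering.

>>> carry_out --commands "0.03 0 -0.001 0 0 0 0;0.065 0 -0.001 0 0 0 0;0.09 0 -0.001 0 0 0 0;0.103 0 -0.001 0 0 0 0;0.109 0 -0.001 0 0 0 0;0.111 0 -0.001 0 0 0 0;0.111 0 -0.001 0 0 0 0;0.111 0 -0.001 0 0 0 0;0.111 0 -0.001 0 0 0 0.5;0.111 0 -0.001 0 0 0 0.5;0.111 0 -0.001 0 0 0 0.5;0.111 0 -0.001 0 0 0 0.5"

```text
time_s: 22.55
tcp_pos: [0.4572, -0.3181, 0.0376]
orientation: [0.398, 0.584, 0.398, -0.584]
force: [-1.0, 0.3, 0.3]
finger_gap: 0.0459
```

>>> carry_out --commands "-0.02 0 0 0 0 0 0.6;-0.06 0 0 0 0 0 0.6;-0.1 0 0 0 0 0 0.6;-0.11 0 0 0 0 0 0.6"

```text
time_s: 22.95
tcp_pos: [0.459, -0.3193, 0.1515]
orientation: [0.4, 0.585, 0.396, -0.584]
force: [-0.5, -0.2, -0.2]
finger_gap: 0.0551
```

```bash
python3 tgt.py .5472 .1142 .14 -22.5 w12
```

```text
jaw -22.5 rot [ 0.0176  0.0013 -0.0058] deg 1.0
jaw 157.5 rot [-3.124   0.009   0.0021] deg -179.0
t 23.0 tcp [ 0.4589 -0.3193  0.1512] jawyaw -21.5 q [-0.611  0.34   1.853  0.     0.942 -0.236] gap 0.0554 F [ 0.5 -1.4  1. ]
shift tool [ 0.0102 -0.0767 -0.4357] xaxis [ 0.0049 -0.0034 -1.    ]
```

View pics/w12.png

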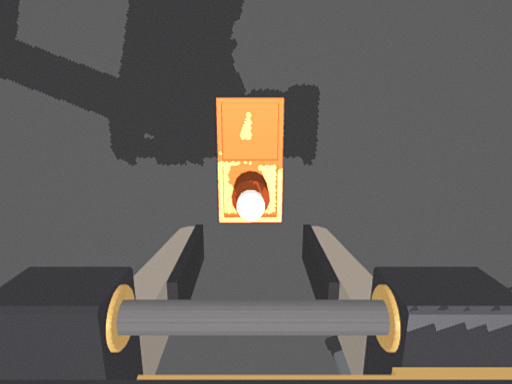

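The amber bottle stands in the near orange compartment (cap at (250,206)). Now the black-lidded jar.

>>> carry_out --commands "0.005 -0.077 -0.434 0.018 0 0 0.6;0.005 -0.077 -0.434 0.018 0 0 0.6;0.005 -0.077 -0.434 0.018 0 0 0.6;0.005 -0.077 -0.434 0.018 0 0 0.6;0.005 -0.077 -0.434 0.018 0 0 0.6;0.005 -0.077 -0.434 0.018 0 0 0.6;0.005 -0.077 -0.434 0.018 0 0 0.6;0.005 -0.077 -0.434 0.018 0 0 0.6;0.005 -0.077 -0.434 0.018 0 0 0.6;0.005 -0.077 -0.434 0.018 0 0 0.6;0.005 -0.077 -0.434 0.018 0 0 0.6;0.005 -0.077 -0.434 0.018 0 0 0.6"

```text
time_s: 24.2
tcp_pos: [0.5435, 0.1131, 0.1415]
orientation: [-0.393, -0.587, -0.393, 0.589]
force: [-0.5, 0.0, 0.9]
finger_gap: 0.0549
```

```bash
python3 tgt.py .5472 .1142 .031 -22.5 w13; python3 -c "
from h import *
print(proj(arm.read_camera('wrist'),(.5472,.1142,.052)))"
```

```text
jaw -22.5 rot [-0.0014  0.001   0.0011] deg -0.1
jaw 157.5 rot [ 3.1402  0.0018 -0.0016] deg 179.9
t 24.25 tcp [0.5437 0.1128 0.1417] jawyaw -22.6 q [ 0.202  0.351  1.863 -0.     0.929  0.596] gap 0.0553 F [-1.  -0.4  0.9]
shift tool [ 0.1107  0.0028 -0.0028] xaxis [-0.0014 -0.0005 -1.    ]
(np.float64(256.2839023372703), np.float64(201.88216036363568))
```

View pics/w13.png

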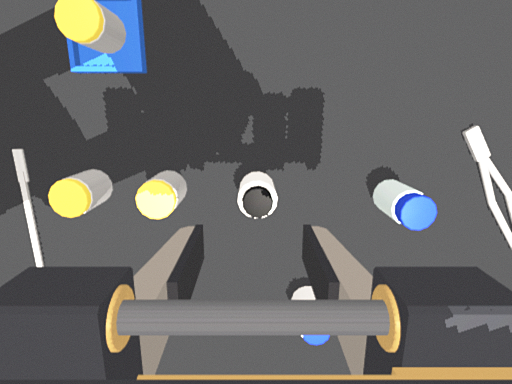

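The black lid at (258,202) is on prediction, and the other can at (157,199) is about 79 mm away, clear of the fingers.

>>> carry_out --commands "0.03 0.003 -0.003 0 0 0 0.55;0.065 0.003 -0.003 0 0 0 0.55;0.098 0.003 -0.003 0 0 0 0.55;0.111 0.003 -0.003 0 0 0 0.55;0.111 0.003 -0.003 0 0 0 0.55;0.111 0.003 -0.003 0 0 0 0;0.111 0.003 -0.003 0 0 0 0;0.111 0.003 -0.003 0 0 0 0;0.111 0.003 -0.003 0 0 0 0;0.111 0.003 -0.003 0 0 0 0" --newtons 18

```text
time_s: 25.3
tcp_pos: [0.5495, 0.1158, 0.033]
orientation: [0.393, 0.589, 0.392, -0.587]
force: [-0.8, -1.8, 8.6]
finger_gap: 0.0316
```

```bash
python3 -c "
from h import *
plan([.477,-.2695,.15],-21.5)"
```

```text
jaw -21.5 rot [-0.0176 -0.0013 -0.0022] deg -1.0
jaw 158.5 rot [ 3.124e+00 -3.500e-03  2.000e-03] deg 179.0
t 25.3 tcp [0.5495 0.1158 0.033 ] jawyaw -22.5 q [ 0.205  0.518  1.91  -0.     0.711  0.598] gap 0.0316 F [-0.8 -1.8  8.6]
shift tool [-0.1174  0.0808  0.3835] xaxis [ 2.6e-03  3.0e-04 -1.0e+00]
```

>>> carry_out --commands "-0.02 0 0 0 0 0 0;-0.055 0 0 0 0 0 0;-0.095 0 0 0 0 0 0;-0.118 0.003 0.013 -0.01 0 0 0;-0.118 0.008 0.038 -0.018 0 0 0;-0.118 0.015 0.072 -0.018 0 0 0;-0.118 0.023 0.11 -0.018 0 0 0;-0.118 0.031 0.148 -0.018 0 0 0;-0.118 0.039 0.186 -0.018 0 0 0;-0.118 0.047 0.224 -0.018 0 0 0;-0.118 0.055 0.262 -0.018 0 0 0;-0.118 0.063 0.3 -0.018 0 0 0"

```text
time_s: 26.5
tcp_pos: [0.4913, -0.1871, 0.1502]
orientation: [0.398, 0.585, 0.398, -0.584]
force: [0.9, 0.4, -0.0]
finger_gap: 0.0317
```

```bash
python3 -c "
from h import *
plan([.477,-.2695,.15],-21.5)"
```

```text
jaw -21.5 rot [ 0.0005 -0.     -0.0011] deg 0.0
jaw 158.5 rot [-3.1411e+00  1.7000e-03 -0.0000e+00] deg -180.0
t 26.5 tcp [ 0.4913 -0.1871  0.1502] jawyaw -21.5 q [-0.367  0.297  1.921  0.     0.923  0.008] gap 0.0317 F [ 0.9  0.4 -0. ]
shift tool [0.0002 0.0169 0.0819] xaxis [ 1.e-03 -4.e-04 -1.e+00]
```

>>> carry_out --commands "0 0.007 0.034 0 0 0 0;0 0.012 0.058 0 0 0 0;0 0.015 0.075 0 0 0 0;0 0.017 0.081 0 0 0 0;0 0.017 0.081 0 0 0 0;0 0.017 0.081 0 0 0 0"

```text
time_s: 27.1
tcp_pos: [0.4779, -0.2665, 0.1496]
orientation: [0.398, 0.584, 0.398, -0.584]
force: [0.3, 0.2, -0.6]
finger_gap: 0.0312
```

```bash
python3 tgt.py .477 -.2695 .037 -21.5 w14; python3 -c "
from h import *
grab('side','s14')"
```

```text
jaw -21.5 rot [ 0.0009 -0.0002  0.0001] deg 0.1
jaw 158.5 rot [-3.1407 -0.0002 -0.0004] deg -179.9
t 27.15 tcp [ 0.4779 -0.2663  0.1495] jawyaw -21.4 q [-0.511  0.329  1.876  0.     0.937 -0.137] gap 0.0316 F [-0.1 -0.1 -0.9]
shift tool [0.1125 0.0003 0.0033] xaxis [-0.      0.0003 -1.    ]
```

View pics/s14.png

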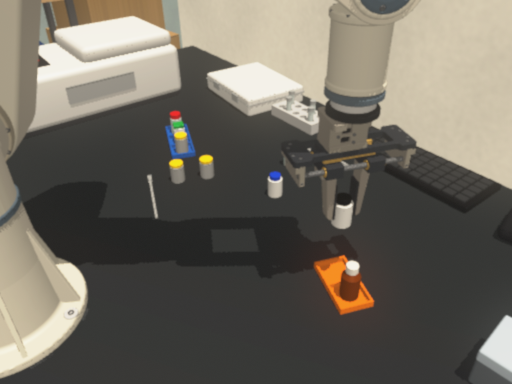

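View pics/w14.png

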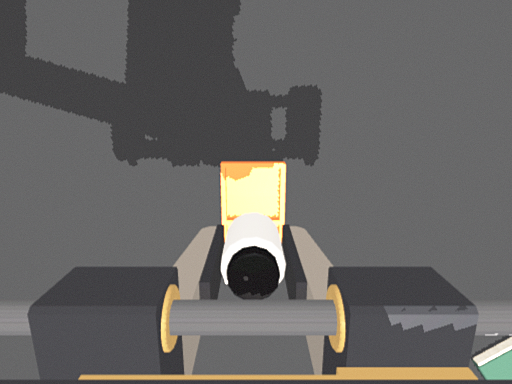

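The jar is held over the free far compartment, and the amber bottle stands in the near one at (350,280) in the side view. Lowering.

>>> carry_out --commands "0.03 0 0.003 0 0 0 0;0.065 0 0.003 0 0 0 0;0.09 0 0.003 0 0 0 0;0.104 0 0.003 0 0 0 0;0.11 0 0.003 0 0 0 0;0.1125 0 0.003 0 0 0 0;0.1125 0 0.003 0 0 0 0;0.1125 0 0.003 0 0 0 0;0.1125 0 0.003 0 0 0 0.5;0.1125 0 0.003 0 0 0 0.5;0.1125 0 0.003 0 0 0 0.5;0.1125 0 0.003 0 0 0 0.5"

```text
time_s: 28.4
tcp_pos: [0.4768, -0.2701, 0.0372]
orientation: [0.398, 0.585, 0.398, -0.584]
force: [-0.7, -0.5, -0.3]
finger_gap: 0.0459
```

>>> carry_out --commands "-0.02 0 0 0 0 0 0.6;-0.06 0 0 0 0 0 0.6;-0.1 0 0 0 0 0 0.6;-0.15 0 0 0 0 0 0.6;-0.2 0 0 0 0 0 0.6;-0.2 0 0 0 0 0 0.6;-0.2 0 0 0 0 0 0.6"

```text
time_s: 29.1
tcp_pos: [0.4771, -0.2703, 0.2381]
orientation: [0.399, 0.585, 0.397, -0.584]
force: [0.3, 0.8, -0.3]
finger_gap: 0.0552
```

```bash
python3 tgt.py .477 -.2695 .037 -21.5 w15; python3 -c "
from h import *
grab('side','s15'); grab('top','t15')"
```

```text
jaw -21.5 rot [ 0.0002 -0.      0.0003] deg 0.0
jaw 158.5 rot [-3.1414 -0.0004 -0.    ] deg -180.0
t 29.15 tcp [ 0.4763 -0.2698  0.2365] jawyaw -21.5 q [-0.518  0.228  1.795 -0.     1.119 -0.143] gap 0.0552 F [-0.4  1.  -0.6]
shift tool [ 0.1995  0.0006 -0.0006] xaxis [-0.0002  0.0001 -1.    ]
```

View pics/w15.png

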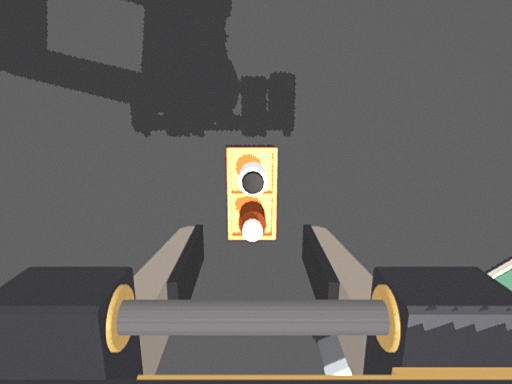

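View pics/s15.png

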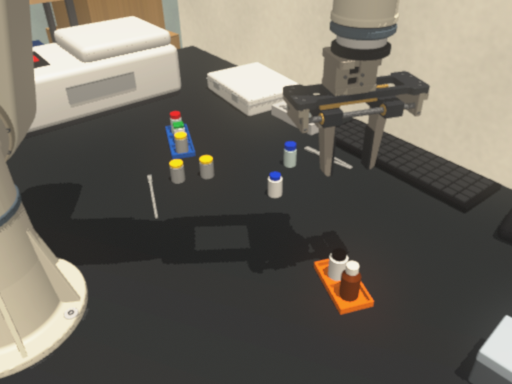

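View pics/t15.png

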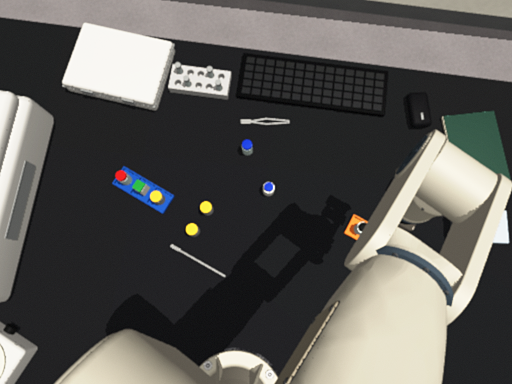

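All five containers stand upright in their own compartments. The side view has blue tray lids at (176,116), (179,129) and (181,137), and orange tray lids at (338,256) and (351,269). The blue-capped vial (247,147) and blue-lidded jar (269,187) are unmoved in the top view. Handing in.

```bash
python3 -c "
from meas import *
T=grab('top');S=grab('side')
for n,c in(('top',T),('side',S)):
    for k in('red','green','yellow','blue'):
        r,ht,hb=HS[k]
        for e,s in blobs(c,r)[0]:
            print(n,k,e.round(1),onz(c,*e,(ht or 52)/1000+ (0 if k in('blue','yellow') else .003))[:2])
print(arm.close_job())"
```

```text
top red [120.1 175. ] [0.5258 0.3815]
top green [138.2 185.2] [0.5061 0.3305]
top yellow [155.7 196. ] [0.4846 0.281 ]
top yellow [205.6 206.6] [0.4743 0.145 ]
top yellow [191.3 228.6] [0.4117 0.1728]
top blue [246.7 143.6] [0.6604 0.0617]
top blue [268.4 186.5] [ 0.5499 -0.0125]
side red [35.3 58.8] [0.3584 1.0916]
side red [174.8 114.3] [0.5192 0.37  ]
side green [178.4 124.3] [0.5027 0.3227]
side yellow [180.  134.6] [0.4835 0.2819]
side yellow [205.5 158.5] [0.4706 0.1411]
side yellow [175.7 162.8] [0.4078 0.1678]
side blue [290.  144.9] [0.6585 0.0619]
side blue [274.7 175. ] [ 0.5463 -0.017 ]
the job is handed in; nothing more can be done
None
```

Both kits are made up and the job is handed in. It took about 29 s of the 128 s allowed.

- **Blue tray:** the red-capped vial, the green-lidded cell and the right-most yellow canister each stand in their own compartment.
- **Orange tray:** the amber bottle and the black-lidded jar each stand in their own compartment.

**Last checks:**
- **Placement:** in the top view, the red, green and yellow lids are within about 2 mm of their compartment centres. The side-view figures for red and green read 8–13 mm short. That view sees the front of the lid and the other containers partly hide these two, so I trusted the top view.
- **Orange tray:** the arm hid most of it from above. I checked the bottle and jar only by eye, in the wrist and side views, where both stand upright on the floor.
- **Left in place:** the blue-capped vial and blue-lidded jar are at the same pixels as at the start, and so are the two spare canisters. Nothing was tipped over.
- **Forces:** the wrist readings after each move never passed about 9 N.

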